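# Ease the rack cramp by one notch

## Task

The glue has set, so ease the rack cramp off the wooden frame by exactly one notch, pushing with the fingertips only: tip the ratchet pawl up by its finger lever until it stays back by itself, then push the top spoke of the handle so that the wheel turns backward and draws the jaw away from the frame. Finish with the pawl tipped down again, fully home in the very next notch, and the wheel pushed back against it so that it has no slack. Push gently, pick nothing up, and leave the frame and the tools lying around where they are.

Things in the scene. Friction and masses are not known exactly. Their poses are not given: they have to be found in the camera images.
- cramp: Rack cramp screwed to the bench. Origin: on the bench under its grey headstock (76 x 110, 150 mm high). Its x points along the wheel's shaft, out of the headstock to the wheel side; y along the bed to the end stop; z up. mm in this frame: ear plate of the pawl x 40..50, y 31..107, top z 209; ratchet wheel x 55..67; rack bar y -205..118, z 83..112; jaw top z 128; end stop y 335..363, top z 130.
- wheel (a joint): Angle of ratchet wheel and handle (one piece), rad. 0: bearing back on the pawl as found (starts at 0 to -0.03). Grows backward: its top moves along the cramp's +y, towards the pawl pin. One notch is 0.393 (16 saw teeth). A seated pawl stops it backward; the frame stops it forward. Stiff (about 4 N at the ball): it stays where it is left, also with the pawl up.
- pawl (a joint): Angle of the pawl, rad. 0: nose fully home in a notch. Grows as the nose is lifted and the finger lever swings over to the cramp's +y. Clear of the teeth above 0.2; rests near 0.13 on a tooth's crest. Balance point about 0.87: below it the pawl falls on to the wheel, above it it falls back on its stop pin (1.257) and stays. 1 to 2 N at the ball; up to 10 N to free a loaded nose.
- jaw (a joint): Travel of the rack and jaw, m, growing as the jaw is drawn away from the frame: 0.012 m per rad of the wheel, 0.0047 m a notch.
- spoke_ball (a point): Centre of the black ball (28 mm diameter) on the top one of the three handle spokes (12 mm rod), 100 mm from the shaft axis. At wheel 0 the spoke leans 11 degrees from upright to the cramp's -y, so the ball is 98 mm above the axis; a notch further it leans 11 degrees to +y. Nothing else reaches that height in its plane (cramp x 130 mm). The other two spokes point down.
- wheel_axis (a point): Point on the wheel's shaft axis in the plane of the spokes, 120 mm above the bench, fixed to the cramp. The ratchet wheel (radius 60 mm at the tooth tips, 50 at the roots) sits 69 mm nearer the headstock.
- lever_tip (a point): Centre of the steel ball (26 mm diameter) that weights the end of the pawl's finger lever (10 mm rod), 60 mm from the pin's axis. Pawl home: the lever leans 36 degrees from upright to the cramp's -y; pawl back on its stop: 36 degrees to +y. Pushed from its -y side it lifts the pawl, from its +y side it lays it down. Nothing else stands in its plane (cramp x 88 mm) above the pin.
- pawl_pin (a point): Point on the pawl pin's axis in the plane of the finger lever, 176 mm above the bench, fixed to the cramp (y 80 mm). The pawl arm (76 mm long, 10 thick, next to the ear plate, cramp x 56..66) points from here to the cramp's -y on to the top of the ratchet wheel when home, and stands up when tipped back.
- frame_center (a point): Centre of the glued frame of light wood, 230 x 199 x 22 mm, loose on the bed rails between jaw and end stop, underside 70 mm above the bench. It stays where it is.
- mallet_head (a point): Centre of the head of a wooden mallet lying on the bench (head 72 x 120 x 60 mm, handle 25 mm thick). Leave it alone.
- chisel_mid (a point): Middle of a chisel 235 mm long, 28 mm thick, lying on the bench. Leave it alone.
- glue_mid (a point): Middle of an upright white glue bottle, 60 mm diameter, 150 mm high. Leave it alone.

How it is judged:
On the way, in this order (a step that is already met when the one before it is completed fails the run):
1. the pawl is tipped back on its stop before the wheel is turned (value of joint pawl above 1.1 rad and value of joint wheel below 0.12 rad), for 0.2 s.
2. the wheel is pushed backward (value of joint wheel above 0.2 rad), for 0.1 s.
At the end, for the whole second after the job is handed in: The pawl is down, its nose within 0.035 rad of fully home, in the next notch; the wheel stands at rest one notch back (0.393 rad), bearing on the pawl to within about 0.05 rad (3 degrees), and the jaw has drawn back at least 3.6 mm (value of joint pawl below 0.035 rad and value of joint wheel between 0.34 and 0.443 rad and value of joint jaw above 0.0036 m and velocity of joint wheel between -0.02 and 0.02 rad/s); the robot touches nothing.
It fails at once if the wheel is let back well beyond the one notch (value of joint wheel above 0.63 rad).
It fails at once if the pawl is squeezed or forced (more than 25 N) or the handle is (more than 40 N) (contact force between the fingers and pawl above 25 N or contact force between the fingers and wheel above 40 N).
It fails at once if the pawl or the handle is pushed with something other than the fingers (contact force between the arm and pawl above 3 N or contact force between the arm and wheel above 3 N).
It fails at once if the frame is lifted or shifted more than 15 mm (distance of frame_center from where it was at the start of the episode above 0.015 m).
It fails at once if a bystander is lifted or pushed about (distance of any of mallet_head, chisel_mid, glue_mid from where it was at the start of the episode above 0.025 m).
It also fails if it takes over 58 s, if anything falls off the work surface, if the arm or the gripper's body presses on something with over 40 N, if the wrist force passes 120 N, or if a joint passes its speed limit or range.

## Robot

A 6-joint arm with a two-finger parallel gripper is mounted at the origin on the work surface. World frame = base frame: x ahead of the robot, y to its left, z up, the work surface at z = 0. Lengths are in m, angles in rad, forces in N, time in s.
With the tool pointing down it reaches from about 0.375 to 0.9 m from the base axis. Payload 3.1 kg.
Tool frame: the origin (TCP) lies midway between the tips of the shut fingers; the grasp point (between the pads) lies 19 mm behind it; x points along the fingers, y is the direction in which the jaws open and shut, and the axes are right-handed (so a half turn about x gives the same grasp; the last joint's range is limited). The gripper opens to 87 mm and grips with 3 to 60 N. Pads are 19 mm wide; open, the fingers measure 117 mm over their backs; the gripper's body (75 mm by 190 mm) begins 51 mm behind the grasp point.
Start: joints at [0.923, 0.527, 1.433, -0, 1.181, -0.178], TCP at [0.282, 0.558, 0.223] pointing down, gripper open.
Joint ranges: [-3.08, 3.08], [-0.75, 2.2], [0.22, 2.44], [-1.43, 4.57], [0, 2.65], [-2.85, 2.85]. Speed limits (rad/s): [2.79, 2.79, 3.14, 3.14, 3.14, 3.14].

## Interface

Orientations are given as a unit quaternion [x, y, z, w].
In Python, from rig import get_obs, imaging, robot gives the robot as it stands.
- The arm moves only by the shell command python3 -m inch 'ROWS' [FORCE]. ROWS is JSON, a list of rows, each a list of 3 entries, a list of its own where there are three numbers: the finger opening in mm, from 0 to 87, then the shift along the tool's x, y, z in mm, then the turn, a rotation vector about the tool's x, y, z in degrees. In form: [[grip, [dx, dy, dz], [wx, wy, wz]], ...]. A call has 1 to 12 rows; each row shifts and turns the pose as measured when the row begins, along the tool's axes as they then stand; what a row does not reach is not made up. A row lasts 1/8 s, in which the tool goes at most 62.5 mm and 10.7 degrees, less where a joint would pass 70% of its speed; a pose out of reach is approached as far as the arm can. A call with a gripper value outside its range is refused whole. The fingers move at their own pace and stop on an object; FORCE is the grip in N (left out, the last holds). Time passes only in rows, so rows that do not move let the fingers close. It gives the time, the measured TCP pose, the force and the opening at its end, in the units of the state.
- get_obs(): the state, without advancing time (a new reading comes with each control period).
- imaging.camera(name): name is "scene" or "side" or "wrist"; returns the picture (400x640x3 uint8, red, green, blue); there is no depth.
- imaging.camera_params(name): a dict with "camera_matrix" (3x3 intrinsics, pixels), "xyz" and "rotation" of the camera in the world. Camera axes: x right, y down, z forward; pixel columns grow to the right and rows downward; lengths in m; the calibration is good to about 2 mm. A picture is of the moment at which its call begins: read the wrist's pose just before it. camera_params takes no time and is no camera call; for the wrist camera it gives the pose at the moment of the call.
- robot.hand_in(): hands the job in, once; it reports no verdict.
Trained networks look in the newest picture that a camera, given by its name, has taken for a name from the list of things; names that differ only in an ending like _2 or _b are one class to them, and where a whole thing is asked for, a point or a joint stands for the part that bears it (a point fixed in the world has none). Each returns a list of dicts, best first, with "confidence" (0 to 1); they miss things now and then, are a little off and sometimes report something else, mostly with a low value. They report only what shows in the picture. A call takes as long as a camera call.
- imaging.cut_out(camera, target): "pixels" (400x640 bool, what is visible of it) and "box" ([centre column, centre row, width, height] in pixels, round what is visible of it).
- imaging.tip_of(camera, target): "pixel" ([column, row] in pixels: a listed point, or the origin of a listed thing).
The state is a dict: "time": time; "q": joint angles; "joint_velocities": joint speeds; "joint_torque": joint torques, N m; "position": TCP position; "tool_rot": TCP orientation; "ft_force": force on the tool from outside, world axes, zero at the start; "moment": the same for the moment, N m; "grip_width": finger opening in m.
Only numpy, scipy, OpenCV 4.12 (cv2) and the standard library are available. Lean on these libraries where they do the work, as an engineer would, in place of code of your own. Each camera call takes 0.05 s, during which the arm holds its last target. There are 200 camera calls.

## Working session

There is one attempt and no reset: what is moved stays moved. The work goes in short steps, Python scripts to look and compute and a shell command to move; the robot and the scene stay as the last step left them, time stands still between calls to the robot, and variables do not carry over. Pictures are saved under pics/ and viewed, about 8 in all and at most 12, crops included, and the job is handed in when it is done.

```bash
mkdir -p pics
cat > h.py <<'E'
import numpy as np, cv2
from rig import get_obs, imaging, robot
from scipy.spatial.transform import Rotation as R
def ray(cam,px):
    p=imaging.camera_params(cam);K=np.array(p["camera_matrix"]);r=np.array(p["rotation"])
    if r.size==4: r=R.from_quat(r).as_matrix()
    d=r.reshape(3,3)@np.linalg.solve(K,[px[0],px[1],1.]);return np.array(p["xyz"]),d/np.linalg.norm(d)
def proj(cam,X):
    p=imaging.camera_params(cam);K=np.array(p["camera_matrix"]);r=np.array(p["rotation"])
    c=K@(r.T@(np.array(X)-p["xyz"]));return c[:2]/c[2]
def tri(rs):
    A=np.zeros((3,3));b=np.zeros(3)
    for o,d in rs:
        P=np.eye(3)-np.outer(d,d);A+=P;b+=P@o
    X=np.linalg.solve(A,b);return X,[round(1000*np.linalg.norm((np.eye(3)-np.outer(d,d))@(X-o)),1) for o,d in rs]
def atz(r,z): o,d=r;return o+d*(z-o[2])/d[2]
E
python3 - <<'E'
from h import *
o=get_obs();print(o)
ims=[]
T=["spoke_ball","wheel_axis","lever_tip","pawl_pin","cramp","frame_center","mallet_head","chisel_mid","glue_mid"]
rs={}
for c in ["scene","side"]:
    im=imaging.camera(c);cv2.imwrite(f"pics/{c}0.png",im[:,:,::-1]);print(c,imaging.camera_params(c)["xyz"])
    for t in T:
        l=imaging.tip_of(c,t)
        print(c,t,[(np.round(x["pixel"],1).tolist(),round(x["confidence"],2)) for x in l[:3]])
        if l: rs.setdefault(t,[]).append(ray(c,l[0]["pixel"]))
for t in rs:
    if len(rs[t])==2: print(t,*tri(rs[t]))
a=cv2.imread("pics/scene0.png");b=cv2.imread("pics/side0.png")
E
```

```text
{'time': 0.0, 'q': array([ 9.23524021e-01,  5.28452731e-01,  1.43386869e+00,  2.32664793e-05,
        1.18137148e+00, -1.78480129e-01]), 'joint_velocities': array([ 0.00011983,  0.00034011, -0.00106699,  0.00012783, -0.00038442,
        0.00018717]), 'joint_torque': array([-1.16114581e-03, -4.40035701e+01, -1.76591563e+01,  6.32981001e-02,
        5.83071692e-02, -1.47507076e-04]), 'position': array([0.28190478, 0.55702133, 0.22159056]), 'tool_rot': array([ 0.16355538,  0.6880746 , -0.16490959,  0.68746477]), 'ft_force': array([-0.38956383,  0.56359209,  0.40088563]), 'moment': array([ 0.02896183, -0.00469761,  0.00376278]), 'grip_width': 0.08671475677929694}
scene [ 1.11459499 -0.66503591  0.91657445]
scene spoke_ball [([331.4, 163.2], 0.94)]
scene wheel_axis [([335.3, 183.5], 0.92)]
scene lever_tip [([326.8, 142.8], 0.8)]
scene pawl_pin [([334.6, 146.4], 0.82)]
scene cramp [([296.0, 207.2], 0.56), ([396.9, 164.7], 0.35)]
scene frame_center [([330.7, 142.0], 0.87)]
scene mallet_head [([304.4, 311.0], 0.78)]
scene chisel_mid [([364.9, 240.1], 0.67)]
scene glue_mid [([398.5, 164.2], 0
[... 461 characters left out ...]
0403   0.21450742] [np.float64(1.6), np.float64(1.6)]
wheel_axis [0.56964385 0.09421604 0.11802791] [np.float64(0.4), np.float64(0.4)]
lever_tip [0.52739275 0.11293717 0.21760014] [np.float64(2.2), np.float64(2.2)]
pawl_pin [0.52236974 0.15334891 0.17961483] [np.float64(2.9), np.float64(2.9)]
cramp [ 0.45571345  0.06066161 -0.00437416] [np.float64(1.6), np.float64(1.6)]
frame_center [0.41088807 0.28928866 0.07145285] [np.float64(0.5), np.float64(0.5)]
mallet_head [ 0.71272287 -0.22623481  0.03525881] [np.float64(4.6), np.float64(4.6)]
chisel_mid [0.69305471 0.05603867 0.01096781] [np.float64(0.1), np.float64(0.1)]
glue_mid [0.64191008 0.30555086 0.0820243 ] [np.float64(1.2), np.float64(1.2)]
```

View pics/scene0.png

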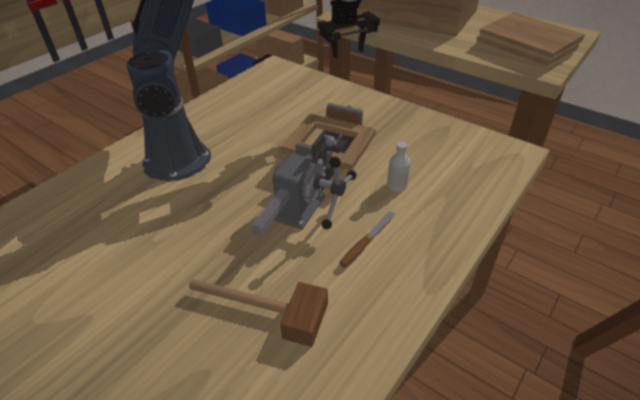

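View pics/side0.png

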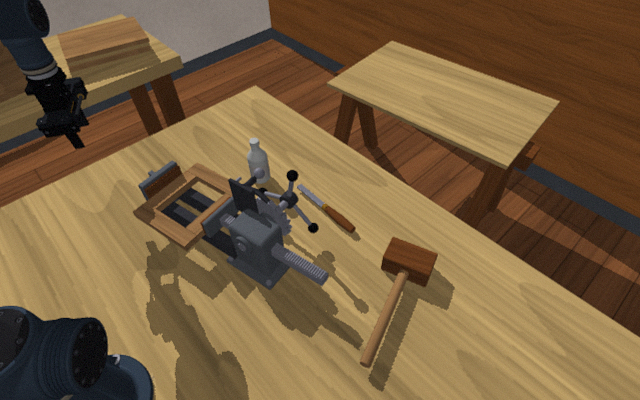

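The two views show the cramp at the middle (scene ~(300,185), side ~(250,245)), with the top black ball at scene (335,162) / side (292,175). Next I fit the cramp pose to all detections.

```bash
cat >> h.py <<'E'
M={"wheel_axis":[130,0,120],"spoke_ball":[130,-19,218],"lever_tip":[88,44.7,224.5],"pawl_pin":[88,80,176],"cramp":[0,0,0]}
def W(p,c): 
    s,k=np.sin(p[2]),np.cos(p[2]);c=np.array(c)/1000.
    return np.array([p[0]+k*c[0]-s*c[1],p[1]+s*c[0]+k*c[1],c[2]])
E
python3 - <<'E'
from h import *
from scipy.optimize import least_squares
D={"scene":{"spoke_ball":(331.4,163.2),"wheel_axis":(335.3,183.5),"lever_tip":(326.8,142.8),"pawl_pin":(334.6,146.4),"cramp":(296,207.2)},
"side":{"spoke_ball":(290.3,177.3),"wheel_axis":(281.2,199.9),"lever_tip":(258.7,178.0),"pawl_pin":(249.6,181.7),"cramp":(260.1,259)}}
f=lambda p:np.concatenate([proj(c,W(p,M[t]))-D[c][t] for c in D for t in D[c]])
s=least_squares(f,[.45,.06,.2],loss="soft_l1",x_scale=[.01,.01,.1]);print(s.x,np.round(f(s.x).reshape(-1,2),1).tolist())
p=s.x
for t in M: print(t,W(p,M[t]).round(4))
o=get_obs();r=R.from_quat(o["tool_rot"]).as_matrix();print(r.round(3));c=imaging.camera_params("wrist");print(c["xyz"],r.T@(c["xyz"]-o["position"]),np.round(r.T@np.array(c["rotation"]),2))
print("cramp y az",np.degrees(p[2])+90)
E
```

```text
Traceback (most recent call last):
  File "h.py", line 10, in proj
    c=K@(r.T@(np.array(X)-p["xyz"]));return c[:2]/c[2]
         ~~~^^~~~~~~~~~~~~~~~~~~~~~
ValueError: matmul: Input operand 1 has a mismatch in its core dimension 0, with gufunc signature (n?,k),(k,m?)->(n?,m?) (size 3 is different from 4)
```

```bash
sed -i 's/c=K@(r.T@/r=R.from_quat(r).as_matrix() if r.size==4 else r;c=K@(r.T@/' h.py
cat > fit.py <<'E'
from h import *
from scipy.optimize import least_squares
D={"scene":{"spoke_ball":(331.4,163.2),"wheel_axis":(335.3,183.5),"lever_tip":(326.8,142.8),"pawl_pin":(334.6,146.4),"cramp":(296,207.2)},
"side":{"spoke_ball":(290.3,177.3),"wheel_axis":(281.2,199.9),"lever_tip":(258.7,178.0),"pawl_pin":(249.6,181.7),"cramp":(260.1,259)}}
f=lambda p:np.concatenate([proj(c,W(p,M[t]))-D[c][t] for c in D for t in D[c]])
s=least_squares(f,[.45,.06,.2],loss="soft_l1",x_scale=[.01,.01,.1]);print(s.x,np.round(f(s.x).reshape(-1,2),1).tolist())
p=s.x
for t in M: print(t,W(p,M[t]).round(4))
o=get_obs();r=R.from_quat(o["tool_rot"]).as_matrix();print(r.round(3));c=imaging.camera_params("wrist");print(c["xyz"],r.T@(c["xyz"]-o["position"]),np.round(r.T@R.from_quat(c["rotation"]).as_matrix(),2))
print("cramp y az",np.degrees(p[2])+90)
E
python3 fit.py
```

```text
[0.45160059 0.05621559 0.18709114] [[0.7, -2.0], [-0.0, 3.5], [1.1, -1.8], [-0.8, 2.5], [-1.8, -1.3], [-0.1, -0.7], [6.3, 0.6], [-0.9, -4.2], [0.5, 0.2], [-0.2, 1.6]]
wheel_axis [0.5793 0.0804 0.12  ]
spoke_ball [0.5829 0.0617 0.218 ]
lever_tip [0.5298 0.1165 0.2245]
pawl_pin [0.5232 0.1512 0.176 ]
cramp [0.4516 0.0562 0.    ]
[[ 0.     0.452  0.892]
 [ 0.     0.892 -0.452]
 [-1.     0.     0.   ]]
[0.21180733 0.59304808 0.38476336] [-0.16218135 -0.00022728 -0.07896897] [[ 0.   -0.29  0.96]
 [ 1.   -0.   -0.  ]
 [ 0.    0.96  0.29]]
cramp y az 100.71953277438693
```

```bash
python3 -m inch '[[0,[-55,0,0],[-9.4,0,0]],[0,[-55,0,0],[-9.4,0,0]],[0,[0,0,0],[-9.4,0,0]],[0,[0,0,0],[-9.4,0,0]],[0,[0,-58,18],[0,0,0]],[0,[0,-58,18],[0,0,0]],[0,[0,-58,18],[0,0,0]],[0,[0,-58,18],[0,0,0]],[0,[0,-58,18],[0,0,0]],[0,[0,-58,18],[0,0,0]],[0,[0,-58,18],[0,0,0]],[0,[0,-58,18],[0,0,0]]]' 5
cat > st.py <<'E'
from h import *
import sys
P=eval(open("pose.txt").read())
def cramp(X):
    s,k=np.sin(P[2]),np.cos(P[2]);d=np.array(X)-[P[0],P[1],0];return 1000*np.array([k*d[0]+s*d[1],-s*d[0]+k*d[1],d[2]])
def st():
    o=get_obs();r=R.from_quat(o["tool_rot"]).as_matrix()
    print("t",round(o["time"],2),"cramp tcp",cramp(o["position"]).round(1),"F",o["ft_force"].round(1),"grip",round(o["grip_width"]*1000,1))
    y=r[:,1];print("yaw err deg",round(np.degrees(np.arctan2(y[1],y[0])-P[2])-90,2),"toolx",r[:,0].round(3))
if __name__=="__main__": st()
E
echo "[0.4516,0.0562,0.18709]">pose.txt; python3 st.py
python3 - <<'E'
from h import *
im=imaging.camera("wrist");cv2.imwrite("pics/w1.png",im[:,:,::-1])
for t in M:
    l=imaging.tip_of("wrist",t);print(t,[(np.round(x["pixel"],1).tolist(),round(x["confidence"],2)) for x in l[:3]], proj("wrist",W(eval(open("pose.txt").read()),M[t])).round(1))
E
```

```text
time: 2.5
position: [0.5267, 0.1272, 0.3371]
tool_rot: [-0.076, 0.7, 0.079, 0.705]
ft_force: [0.4, 0.6, -0.3]
grip_width: 0.0004
t 2.5 cramp tcp [ 87.   55.8 337.1] F [ 0.4  0.6 -0.3] grip 0.4
yaw err deg 1.87 toolx [ 0.006  0.004 -1.   ]
wheel_axis [([343.7, 188.7], 0.6)] [270.5 206.7]
spoke_ball [([230.8, 247.1], 0.93)] [229.9 242.6]
lever_tip [([303.7, 202.3], 0.98)] [302.4 200.5]
pawl_pin [([343.0, 187.9], 0.7)] [340.5 187.3]
cramp [([276.5, 86.8], 0.77)] [274.9  89.2]
```

View pics/w1.png

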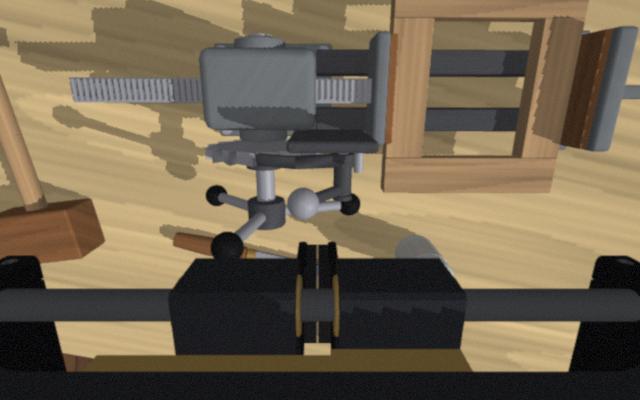

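The wrist view confirms the model: lever ball at (303,203), black top ball at (229,246), hub at (267,212). The network's wheel_axis reading there is wrong. I'll refit with the close view.

```bash
sed -i 's/^f=lambda/D["wrist"]={"spoke_ball":(230,246.5),"lever_tip":(303.5,202.5),"pawl_pin":(343,187.9),"cramp":(276.5,86.8),"wheel_axis":(267.5,210)}\nf=lambda/' fit.py; python3 fit.py | head -7; python3 fit.py | head -1 | sed 's/\] \[\[.*/]/' ; python3 -c "
import fit
open('pose.txt','w').write(str(list(map(float,fit.p))))" >/dev/null; python3 st.py
```

```text
[0.45250232 0.05821405 0.20156292] [[1.9, -2.6], [1.0, 2.8], [1.9, -2.4], [-0.3, 1.9], [-1.2, -1.5], [-0.9, -1.7], [5.5, -0.3], [-1.7, -4.8], [-0.4, -0.3], [-0.4, 0.9], [-0.6, -1.0], [0.2, -0.5], [-0.0, -0.2], [-0.2, 3.5], [-0.8, 0.4]]
wheel_axis [0.5799 0.0842 0.12  ]
spoke_ball [0.5837 0.0656 0.218 ]
lever_tip [0.5298 0.1196 0.2245]
pawl_pin [0.5227 0.1542 0.176 ]
cramp [0.4525 0.0582 0.    ]
[[ 0.005 -0.219  0.976]
[0.45250232 0.05821405 0.20156292]
t 2.8 cramp tcp [ 85.5  55.5 336.7] F [0.4 0.4 0.1] grip 0.4
yaw err deg 1.08 toolx [ 0.005  0.004 -1.   ]
```

```bash
python3 -m inch '[[0,[0,-53,2],[-1,0,0]],[0,[0,0,0],[0,0,0]],[0,[60,0,0],[0,0,0]],[0,[50,0,0],[0,0,0]],[0,[15,0,0],[0,0,0]],[0,[0,0,0],[0,0,0]]]'; python3 st.py
python3 - <<'E'
from h import *
im=imaging.camera("wrist");cv2.imwrite("pics/w2.png",im[:,:,::-1])
E
```

```text
time: 3.55
position: [0.537, 0.0903, 0.2108]
tool_rot: [-0.087, 0.698, 0.092, 0.705]
ft_force: [0.6, -0.1, 0.4]
grip_width: 0.0005
t 3.55 cramp tcp [ 89.2  14.5 210.8] F [ 0.6 -0.1  0.4] grip 0.5
yaw err deg 3.01 toolx [ 0.009  0.008 -1.   ]
```

View pics/w2.png

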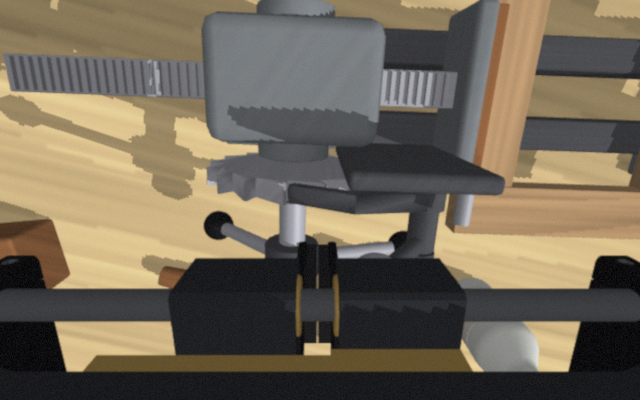

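```bash
python3 -m inch '[[0,[0,5,0],[3,0,0]],[0,[0,5,0],[0,0,0]],[0,[0,5,0],[0,0,0]],[0,[0,5,0],[0,0,0]]]'; python3 st.py; python3 -m inch '[[0,[0,6,0],[0,0,0]],[0,[0,6,0],[0,0,0]],[0,[0,6,0],[0,0,0]],[0,[0,6,0],[0,0,0]]]'; python3 st.py
```

```text
time: 4.1
position: [0.5359, 0.1115, 0.2169]
tool_rot: [-0.071, 0.696, 0.074, 0.711]
ft_force: [0.5, -1.7, 0.7]
grip_width: 0.0006
t 4.1 cramp tcp [ 92.4  35.5 216.9] F [ 0.5 -1.7  0.7] grip 0.6
yaw err deg 0.22 toolx [ 0.021  0.005 -1.   ]
time: 4.6
position: [0.5301, 0.1377, 0.2166]
tool_rot: [-0.071, 0.696, 0.074, 0.711]
ft_force: [0.1, -0.7, 0.8]
grip_width: 0.0003
t 4.6 cramp tcp [ 91.9  62.4 216.6] F [ 0.1 -0.7  0.8] grip 0.3
yaw err deg 0.22 toolx [ 0.02   0.008 -1.   ]
```

```bash
python3 -m inch '[[0,[3,6,-1],[0,0,0]],[0,[0,6,-1],[0,0,0]],[0,[0,6,-1],[0,0,0]],[0,[0,0,0],[0,0,0]]]'; python3 st.py
python3 - <<'E'
from h import *
for c in ["scene","side","wrist"]:
    im=imaging.camera(c);l=imaging.tip_of(c,"lever_tip");print(c,[(np.round(x["pixel"],1).tolist(),round(x["confidence"],2)) for x in l[:2]])
    P=eval(open("pose.txt").read())
    print([proj(c,W(P,[88,80-60*np.sin(np.radians(36)-a),176+60*np.cos(np.radians(36)-a)])).round(1).tolist() for a in (0,.6,.87,1.257)])
    if c!="side": cv2.imwrite(f"pics/{c}3.png",im[:,:,::-1])
a=cv2.imread("pics/scene3.png")[90:240,250:410];b=cv2.imread("pics/wrist3.png")
cv2.imwrite("pics/v3.png",np.vstack([cv2.resize(a,(427,400),interpolation=2),cv2.resize(b,(427,200))[:200]]))
E
```

```text
time: 5.1
position: [0.5219, 0.157, 0.2126]
tool_rot: [-0.07, 0.697, 0.075, 0.71]
ft_force: [-0.1, -0.1, -0.1]
grip_width: 0.0001
t 5.1 cramp tcp [ 87.8  82.9 212.6] F [-0.1 -0.1 -0.1] grip 0.1
yaw err deg 0.26 toolx [ 0.017  0.008 -1.   ]
scene [([340.9, 126.2], 0.48)]
[[328.7, 140.4], [334.1, 129.8], [336.7, 127.2], [339.9, 126.2]]
side [([235.0, 165.0], 0.48)]
[[257.0, 173.1], [245.7, 164.1], [240.9, 162.0], [235.3, 161.6]]
wrist []
[[238.5, 273.1], [309.5, 285.9], [345.7, 283.9], [388.4, 273.1]]
```

View pics/v3.png

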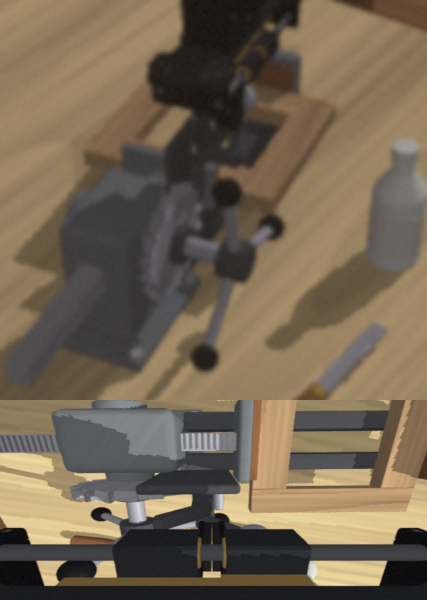

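The lever ball is detected where the model puts it for pawl = 1.257 (scene (341,126), side (235,165)) and the force is zero: the pawl is back on its stop. Now to the spoke.

```bash
python3 -m inch '[[0,[0,-20,0],[0,0,0]],[0,[-40,0,0],[0,0,0]],[0,[-10,-50,15],[0,0,0]],[0,[0,-55,17],[0,0,0]],[0,[0,-20,10],[0,0,0]],[0,[0,0,0],[0,0,0]]]'; python3 st.py
```

```text
time: 6.15
position: [0.5941, 0.0188, 0.2643]
tool_rot: [-0.07, 0.697, 0.075, 0.71]
ft_force: [-0.6, 0.5, 0.5]
grip_width: 0.0003
t 6.15 cramp tcp [130.8 -66.9 264.3] F [-0.6  0.5  0.5] grip 0.3
yaw err deg 0.23 toolx [ 0.018  0.009 -1.   ]
```

```bash
python3 -m inch '[[0,[45,0,0],[0,0,0]],[0,[13,0,0],[0,0,0]],[0,[0,0,0],[0,0,0]],[0,[0,6,0],[0,0,0]],[0,[0,6,0],[0,0,0]],[0,[0,4,0],[0,0,0]]]'; python3 st.py;  python3 -m inch '[[0,[0,4,0],[0,0,0]],[0,[0,4,0],[0,0,0]]]';python3 st.py;  python3 -m inch '[[0,[0,4,0],[0,0,0]],[0,[0,4,0],[0,0,0]]]';python3 st.py
```

```text
time: 6.9
position: [0.5912, 0.04, 0.2091]
tool_rot: [-0.072, 0.695, 0.076, 0.711]
ft_force: [-0.4, -4.1, -1.6]
grip_width: 0.0005
t 6.9 cramp tcp [132.3 -45.7 209.1] F [-0.4 -4.1 -1.6] grip 0.5
yaw err deg 0.47 toolx [ 0.022  0.009 -1.   ]
time: 7.15
position: [0.5901, 0.0459, 0.2108]
tool_rot: [-0.074, 0.694, 0.075, 0.712]
ft_force: [-1.1, -4.5, 2.2]
grip_width: 0.0005
t 7.15 cramp tcp [132.3 -39.6 210.8] F [-1.1 -4.5  2.2] grip 0.5
yaw err deg 0.54 toolx [ 0.024  0.003 -1.   ]
time: 7.4
position: [0.5888, 0.0518, 0.2123]
tool_rot: [-0.076, 0.694, 0.073, 0.712]
ft_force: [-1.0, -4.5, 3.1]
grip_width: 0.0006
t 7.4 cramp tcp [132.2 -33.6 212.3] F [-1.  -4.5  3.1] grip 0.6
yaw err deg 0.53 toolx [ 0.026 -0.001 -1.   ]
```

```bash
python3 -m inch '[[0,[2,4,0],[0,0,0]],[0,[2,4,0],[0,0,0]],[0,[1,3,0],[0,0,0]],[0,[0,1,0],[0,0,0]],[0,[0,0,0],[0,0,0]]]';python3 st.py
cat > ball.py <<'E'
from st import *
from scipy.optimize import minimize
D={}
for c in ["scene","side","wrist"]:
    imaging.camera(c)
    for t in ["spoke_ball","lever_tip"]:
        l=imaging.tip_of(c,t);print(c,t,[(np.round(x["pixel"],1).tolist(),round(x["confidence"],2)) for x in l[:2]])
        if l and l[0]["confidence"]>.3: D[c,t]=l[0]["pixel"]
sp=lambda a:[130,100*np.sin(a-.192),120+100*np.cos(a-.192)]
lv=lambda a:[88,80-60*np.sin(.628-a),176+60*np.cos(.628-a)]
g=np.arange(-.1,1.4,.01)
for t,f in (("spoke_ball",sp),("lever_tip",lv)):
    for cs in (["scene"],["side"],["wrist"],["scene","side","wrist"]):
        k=[c for c in cs if (c,t) in D]
        if k:
            e=[sum(np.sum((proj(c,W(P,f(a)))-D[c,t])**2) for c in k) for a in g];print(t,k,"angle",g[np.argmin(e)].round(2),"rms",round(min(e)**.5,1))
E
python3 ball.py
```

```text
time: 8.02
position: [0.5884, 0.0639, 0.2083]
tool_rot: [-0.076, 0.692, 0.073, 0.714]
ft_force: [0.0, -4.4, 1.7]
grip_width: 0.0008
t 8.03 cramp tcp [134.3 -21.6 208.3] F [ 0.  -4.4  1.7] grip 0.8
yaw err deg 0.52 toolx [ 0.031 -0.002 -1.   ]
scene spoke_ball [([335.4, 157.5], 0.92), ([335.0, 148.0], 0.32)]
scene lever_tip [([335.0, 157.1], 0.4)]
side spoke_ball [([280.8, 174.8], 0.6), ([253.0, 182.3], 0.25)]
side lever_tip [([234.8, 165.2], 0.52)]
wrist spoke_ball [([367.6, 269.8], 0.84)]
wrist lever_tip [([638.4, 185.7], 0.64)]
spoke_ball ['scene'] angle 0.12 rms 0.2
spoke_ball ['side'] angle 0.21 rms 3.7
spoke_ball ['wrist'] angle 0.21 rms 3.7
spoke_ball ['scene', 'side', 'wrist'] angle 0.21 rms 5.9
lever_tip ['scene'] angle -0.1 rms 16.2
lever_tip ['side'] angle 1.39 rms 3.2
lever_tip ['wrist'] angle 1.1 rms 1.4
lever_tip ['scene', 'side', 'wrist'] angle 1.09 rms 31.5
```

```bash
python3 -m inch '[[0,[0,-12,0],[0,0,0]],[0,[-45,-4,0],[0,0,0]],[0,[-25,0,0],[0,0,0]],[0,[0,50,-12],[0,-1.5,0]],[0,[0,50,-12],[0,0,0]],[0,[0,50,-12],[0,0,0]],[0,[0,50,-12],[0,0,0]],[0,[0,0,0],[0,0,0]]]';python3 st.py
```

```text
time: 9.48
position: [0.4959, 0.2391, 0.2733]
tool_rot: [-0.068, 0.687, 0.076, 0.719]
ft_force: [0.3, -0.5, 0.4]
grip_width: 0.0005
t 9.47 cramp tcp [ 78.8 168.5 273.3] F [ 0.3 -0.5  0.4] grip 0.5
yaw err deg 0.17 toolx [ 0.043  0.016 -0.999]
```

```bash
python3 -m inch '[[0,[0,-5,9],[0,2.5,0]],[0,[0,0,0],[0,0,0]],[0,[50,0,0],[0,0,0]],[0,[10,0,0],[0,0,0]],[0,[0,0,0],[0,0,0]]]';python3 st.py
```

```text
time: 10.1
position: [0.5062, 0.234, 0.2124]
tool_rot: [-0.068, 0.704, 0.074, 0.703]
ft_force: [-0.6, -0.0, -0.5]
grip_width: 0.0006
t 10.1 cramp tcp [ 87.8 161.5 212.4] F [-0.6 -0.  -0.5] grip 0.6
yaw err deg 0.01 toolx [-0.001  0.008 -1.   ]
```

Run:
```python
from h import *
im=imaging.camera("side");a=cv2.resize(im[130:290,150:370,::-1],(770,560),interpolation=2);cv2.imwrite("pics/s4.png",a)
```

```text
(no output)
```

View pics/s4.png

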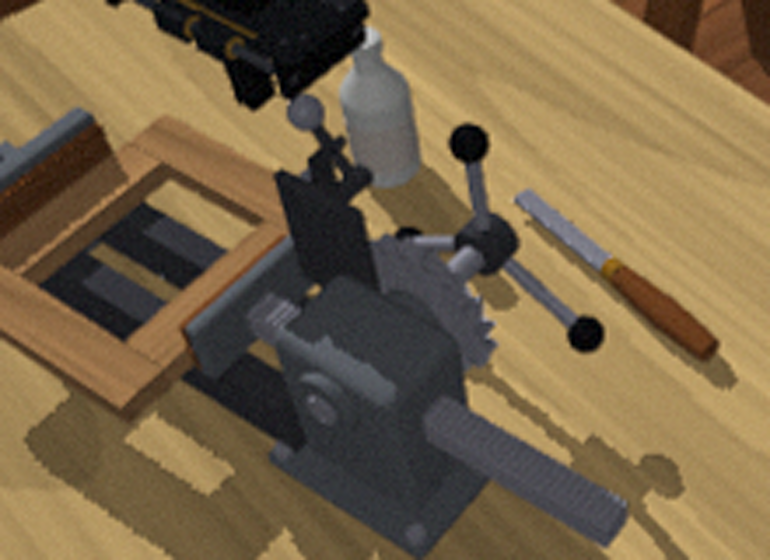

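The side crop shows the lever ball back at crop (305,112), the fingers on its +y side, and the top spoke about upright. Now I push the lever down.

```bash
python3 -m inch '[[0,[0,-10,0],[0,0,0]],[0,[0,-8,0],[0,0,0]],[0,[0,-6,0],[0,0,0]],[0,[0,-6,0],[0,0,0]],[0,[0,-6,0],[0,0,0]],[0,[0,-6,0],[0,0,0]]]';python3 st.py;python3 -m inch '[[0,[0,-6,0],[0,0,0]],[0,[0,-6,0],[0,0,0]],[0,[0,0,0],[0,0,0]],[0,[0,0,0],[0,0,0]]]';python3 st.py; python3 ball.py
```

```text
time: 10.9
position: [0.5175, 0.191, 0.2168]
tool_rot: [-0.068, 0.7, 0.075, 0.707]
ft_force: [1.0, 1.5, -0.1]
grip_width: 0.0008
t 10.9 cramp tcp [ 90.2 117.1 216.8] F [ 1.   1.5 -0.1] grip 0.8
yaw err deg 0.01 toolx [ 0.007  0.011 -1.   ]
time: 11.4
position: [0.5198, 0.1773, 0.216]
tool_rot: [-0.068, 0.701, 0.074, 0.706]
ft_force: [-0.7, 0.1, -0.6]
grip_width: 0.0004
t 11.4 cramp tcp [ 89.8 103.2 216. ] F [-0.7  0.1 -0.6] grip 0.4
yaw err deg -0.02 toolx [ 0.006  0.01  -1.   ]
scene spoke_ball [([335.0, 157.2], 0.78)]
scene lever_tip [([329.3, 141.1], 0.58)]
side spoke_ball []
side lever_tip [([255.7, 173.7], 0.54)]
wrist spoke_ball [([126.6, 342.0], 0.9)]
wrist lever_tip [([193.7, 271.2], 0.85)]
spoke_ball ['scene'] angle 0.12 rms 0.3
spoke_ball ['wrist'] angle 0.22 rms 6.5
spoke_ball ['scene', 'wrist'] angle 0.22 rms 7.1
lever_tip ['scene'] angle -0.02 rms 0.9
lever_tip ['side'] angle 0.02 rms 1.3
lever_tip ['wrist'] angle 0.01 rms 4.6
lever_tip ['scene', 'side', 'wrist'] angle -0.0 rms 4.9
```

The pawl is down on the wheel. Back to the spoke, to push until the pawl stops it.

```bash
python3 -m inch '[[0,[-58,0,0],[0,0,0]],[0,[0,-52,14],[0,0,0]],[0,[0,-52,14],[0,0,0]],[0,[0,-42,13],[0,0,0]],[0,[0,0,0],[0,0,0]],[0,[40,0,0],[0,0,0]],[0,[20,0,0],[0,0,0]],[0,[0,0,0],[0,0,0]]]';python3 st.py
```

```text
time: 12.85
position: [0.5912, 0.0416, 0.2143]
tool_rot: [-0.069, 0.7, 0.076, 0.707]
ft_force: [-0.0, 0.7, 0.1]
grip_width: 0.0004
t 12.85 cramp tcp [132.5 -44.  214.3] F [-0.   0.7  0.1] grip 0.4
yaw err deg 0.19 toolx [ 0.008  0.01  -1.   ]
```

```bash
python3 -m inch '[[0,[5,3,0],[0,0,0]],[0,[0,5,0],[0,0,0]],[0,[0,5,0],[0,0,0]],[0,[0,5,0],[0,0,0]]]';python3 st.py;python3 -m inch '[[0,[1,3,0],[0,0,0]],[0,[1,3,0],[0,0,0]]]';python3 st.py;python3 -m inch '[[0,[1,3,0],[0,0,0]]]';python3 st.py
```

```text
time: 13.35
position: [0.5882, 0.0618, 0.212]
tool_rot: [-0.07, 0.699, 0.076, 0.708]
ft_force: [0.5, 0.2, -0.3]
grip_width: 0.0
t 13.35 cramp tcp [133.6 -23.7 212. ] F [ 0.5  0.2 -0.3] grip 0.0
yaw err deg 0.27 toolx [ 0.013  0.011 -1.   ]
time: 13.6
position: [0.5879, 0.0664, 0.2115]
tool_rot: [-0.072, 0.698, 0.075, 0.709]
ft_force: [-0.3, -4.0, 3.4]
grip_width: 0.0003
t 13.6 cramp tcp [134.3 -19.1 211.5] F [-0.3 -4.   3.4] grip 0.3
yaw err deg 0.36 toolx [ 0.016  0.006 -1.   ]
time: 13.72
position: [0.5878, 0.0686, 0.2109]
tool_rot: [-0.072, 0.697, 0.074, 0.709]
ft_force: [-0.6, -3.6, 2.7]
grip_width: 0.0005
t 13.72 cramp tcp [134.6 -16.9 210.9] F [-0.6 -3.6  2.7] grip 0.5
yaw err deg 0.36 toolx [ 0.017  0.005 -1.   ]
```

```bash
for i in 1; do python3 -m inch '[[0,[1,2.5,0],[0,0,0]],[0,[0,2.5,0],[0,0,0]]]'|sed -n '2p;4p';python3 st.py;done; python3 -m inch '[[0,[0,2,0],[0,0,0]]]'|sed -n '2p;4p'; python3 st.py;python3 -m inch '[[0,[0,2,0],[0,0,0]]]'|sed -n '2p;4p'; python3 st.py
```

```text
position: [0.5873, 0.073, 0.2102]
ft_force: [0.2, -3.8, 3.0]
t 13.97 cramp tcp [135.  -12.5 210.2] F [ 0.2 -3.8  3. ] grip 0.4
yaw err deg 0.33 toolx [ 0.018  0.004 -1.   ]
position: [0.5868, 0.075, 0.2102]
ft_force: [0.3, -3.0, 2.6]
t 14.1 cramp tcp [135.  -10.4 210.2] F [ 0.3 -3.   2.6] grip 0.6
yaw err deg 0.32 toolx [ 0.018  0.004 -1.   ]
position: [0.5863, 0.0771, 0.2101]
ft_force: [0.9, -3.8, 2.3]
t 14.22 cramp tcp [134.9  -8.3 210.1] F [ 0.9 -3.8  2.3] grip 0.2
yaw err deg 0.32 toolx [ 0.018  0.004 -1.   ]
```

```bash
python3 -m inch '[[0,[0,2,0],[0,0,0]]]'|sed -n '2p;4p'; python3 st.py; python3 ball.py
```

```text
position: [0.5859, 0.0792, 0.21]
ft_force: [-0.8, -3.7, 2.3]
t 14.35 cramp tcp [134.9  -6.1 210. ] F [-0.8 -3.7  2.3] grip 0.6
yaw err deg 0.32 toolx [ 0.018  0.004 -1.   ]
scene spoke_ball [([339.7, 153.9], 0.68)]
scene lever_tip []
side spoke_ball [([279.1, 171.4], 0.59)]
side lever_tip [([276.1, 172.4], 0.7), ([258.6, 177.8], 0.6)]
wrist spoke_ball [([367.1, 262.4], 0.8)]
wrist lever_tip [([428.7, 181.6], 0.75), ([467.0, 159.2], 0.7)]
spoke_ball ['scene'] angle 0.32 rms 1.4
spoke_ball ['side'] angle 0.3 rms 1.3
spoke_ball ['wrist'] angle 0.37 rms 1.5
spoke_ball ['scene', 'side', 'wrist'] angle 0.36 rms 3.5
lever_tip ['side'] angle -0.1 rms 17.6
lever_tip ['wrist'] angle -0.06 rms 4.7
lever_tip ['side', 'wrist'] angle -0.08 rms 18.6
```

```bash
for i in 1; do python3 -m inch '[[0,[0,1.5,0],[0,0,0]]]'|sed -n '4p'; python3 st.py|head -1;  python3 -m inch '[[0,[0,1.5,0],[0,0,0]]]'|sed -n '4p'; python3 st.py|head -1; done
```

```text
ft_force: [0.4, -7.6, 2.3]
t 14.93 cramp tcp [134.9  -5.5 210.1] F [ 0.4 -7.6  2.3] grip 0.5
ft_force: [1.6, -6.9, 1.3]
t 15.05 cramp tcp [134.9  -5.4 210.1] F [ 1.6 -6.9  1.3] grip 0.5
```

The force jumped and the motion stopped, so the wheel is bearing on the pawl. One firmer push, then retreat and check.

```bash
python3 -m inch '[[0,[0,3,0],[0,0,0]],[0,[0,4,0],[0,0,0]]]'|sed -n '4p'; python3 st.py|head -1; python3 -m inch '[[0,[0,-15,0],[0,0,0]],[0,[0,-25,0],[0,0,0]],[0,[-50,0,0],[0,0,0]],[0,[-50,0,0],[0,0,0]],[0,[-20,50,-20],[0,0,0]],[0,[0,40,-20],[0,0,0]],[0,[0,0,0],[0,0,0]]]';python3 st.py; python3 ball.py
python3 - <<'E'
from h import *
a=imaging.camera("wrist")[60:320,140:500,::-1];b=imaging.camera("side")[130:290,190:350,::-1]
cv2.imwrite("pics/v5.png",np.hstack([cv2.resize(a,(480,347),interpolation=2),cv2.resize(b,(320,347),interpolation=2)]))
E
```

```text
ft_force: [0.6, -13.5, 0.7]
t 15.3 cramp tcp [134.9  -4.8 210.2] F [  0.6 -13.5   0.7] grip 0.4
time: 16.18
position: [0.5315, 0.1262, 0.3298]
tool_rot: [-0.072, 0.699, 0.073, 0.708]
ft_force: [-0.3, 0.5, -0.4]
grip_width: 0.0004
t 16.18 cramp tcp [ 91.   50.8 329.8] F [-0.3  0.5 -0.4] grip 0.4
yaw err deg 0.24 toolx [ 0.012  0.003 -1.   ]
scene spoke_ball [([337.8, 153.7], 0.96)]
scene lever_tip [([329.5, 143.5], 0.58)]
side spoke_ball [([275.5, 171.7], 0.88)]
side lever_tip [([258.8, 176.4], 0.79)]
wrist spoke_ball [([285.8, 247.3], 0.59)]
wrist lever_tip [([309.7, 195.6], 0.88)]
spoke_ball ['scene'] angle 0.28 rms 0.2
spoke_ball ['side'] angle 0.4 rms 2.9
spoke_ball ['wrist'] angle 0.39 rms 6.1
spoke_ball ['scene', 'side', 'wrist'] angle 0.39 rms 7.3
lever_tip ['scene'] angle -0.1 rms 1.9
lever_tip ['side'] angle -0.1 rms 1.4
lever_tip ['wrist'] angle -0.08 rms 1.7
lever_tip ['scene', 'side', 'wrist'] angle -0.09 rms 3.1
```

View pics/v5.png

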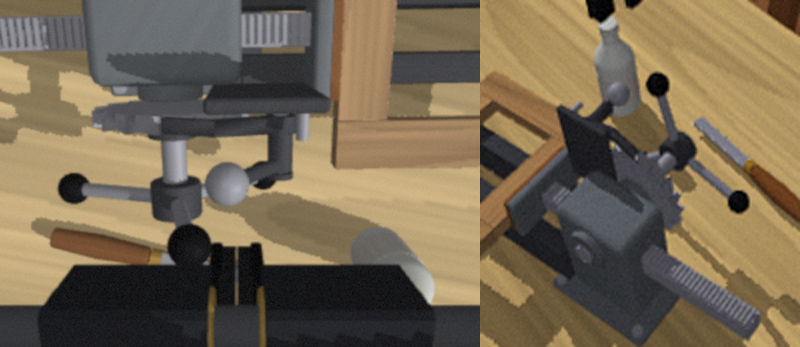

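The final view shows the black ball about 11° to the +y side and the lever ball at its home place. The fingers are clear.

```bash
python3 -c "
from rig import robot;print(robot.hand_in())"
```

```text
the job is handed in; nothing more can be done
None
```

The cramp is eased off by one notch and the job is handed in, at about 16–17 s of the 58 s allowed. There was no verdict.

**What I did:** With the fingers shut, I tipped the pawl back on to its stop. I pushed the top spoke back about half a notch and laid the pawl down again. Then I pushed the spoke on until the pawl stopped it, pressing to about 13.5 N, and withdrew.

**Last checks:**
- **Wheel:** It stopped moving, and the force rose from about 4 N to 13.5 N. The side and wrist cameras put it at 0.40 and 0.39 rad. The scene camera alone read 0.28; along that view the angle shows poorly, and it had read low all through.
- **Pawl:** The lever ball was back at about its starting pixels in the scene and side views. The fit gave about -0.1 rad, at the lower end of its search range. I take that as home within the calibration error; the cameras cannot resolve 0.035 rad.
- **Jaw, frame and tools:** I did not measure the jaw travel or the frame, mallet, chisel and glue positions again after the moves. The chisel, the bottle and the part of the frame in the last picture looked undisturbed.
- **Contact:** The arm touched nothing at the end, with under 1 N on the tool. All measured pushes stayed at or below 13.5 N.

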